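# Stack the glass marble tray on the chess box with a cork sheet between

### The job

Put the marble tray away on top of the chess box on the slanted stand. First slide the box's lid fully shut, then lay the cork sheet flat and squarely on the middle of the lid, lengthwise along the box, and then gently set the glass tray the right way up, flat and lengthwise on the middle of the cork, without dropping it. Leave the rook, the dice tower and the marble jar where they stand.

Things in the scene. Friction and masses are not known exactly. Their poses are not given: they have to be found in the camera images.
- stand: Plywood display stand, 110 mm deep, 226 mm wide, fixed. Origin on the counter under its middle; x (level) points to its high back edge, y across. Its deck slopes at 0.28 rad (16 degrees), low front edge towards its own -x, which faces away from the robot. The black chess box, 46 mm high with its lid, lies on the deck between a front lip and low end stops and cannot move.
- lid (a joint): Sliding lid of the chess box, in m: 0 = fully shut (at its stop), grows up to 0.09 as the lid slides out along the lid's +y, its thumb-ridge end overhanging the box. It stays where it is left; pushing it takes about 2 N, and it cannot lift off.
- lid_mid (a point): Middle of the free flat top of the black lid, on the surface; slides with the lid. z is square to the sloping lid (leans 0.28 rad to the low front), x points up the slope, y along the box, the way the lid opens. Flat area 88 mm (x) by 190 mm (y), centred here; only a grey thumb ridge, 60 x 10 mm and 5 mm high, stands above it, beyond its +y end.
- lid_end (a point): Middle of the lid's +y end face (the overhanging end with the ridge) at the level of the flat top, 105 mm along y from lid_mid; axes as lid_mid. The end face is 88 mm wide and reaches 13 mm below and, at the ridge, 5 mm above this point. Push it towards -y to shut the lid. Beyond it is free space down to the end stop, 34 mm below.
- cork_sheet: Stiff cork sheet on a hardboard core, 164 mm long (x), 64 mm wide (y), 8 mm thick, about 50 g, lying flat on the counter at the start. Origin at the centre of its underside. Can be gripped across its width by the fingertips.
- marble_tray: Green glass marble tray, an open oblong tray 150 mm long (x), 60 mm wide (y), 22 mm high, about 260 g, with 5 mm walls and floor and four cross walls making five wells, empty. It stands on the counter at the start. Origin at the centre of its underside, z up out of its open side. Can be gripped across its width.
- rook: Wooden rook, 94 mm high, foot 50 mm across, standing upright between the robot and the stand. Origin at the centre of its foot. Leave alone.
- dice_tower: Blue dice tower, 80 mm wide (y), 160 mm high, with a low catch tray in front, facing away from the robot. Origin on the counter: the tower reaches from 20 mm in front of it (-x) to 60 mm behind it, the catch tray to 75 mm in front. White trapdoor and red button on its front. Leave alone.
- marble_jar: Clear jar of marbles with an aluminium cap, 74 mm across, 111 mm high. Origin at the centre of its base. Leave alone.
Not all that is in view belongs to the job. There is more than one size of the cork_sheet; the one meant has the size given above.

How it is judged:
By the outcome, as a careful person would: the job done as asked, in the order asked, and still so for the second after the job is handed in, with the robot touching nothing.
It also fails if it takes over 64 s, if anything falls off the work surface, if the arm or the gripper's body presses on something with over 40 N, if the wrist force passes 120 N, or if a joint passes its speed limit or range.

### The arm

A 6-joint arm with a two-finger parallel gripper is mounted at the origin on the work surface. World frame = base frame: x ahead of the robot, y to its left, z up, the work surface at z = 0. Lengths are in mm, angles in rad, forces in N, time in s.
With the tool pointing down it reaches from about 400 to 925 mm from the base axis. Payload 12.5 kg.
Tool frame: the origin (TCP) lies at the very end of the fingers, on their centre line; the grasp point (between the pads) lies 19 mm behind it; z points along the fingers, y is the line along which they close (so a half turn about z gives the same grasp; the last joint's range is limited). The gripper opens to 95 mm and grips with 3 to 60 N. Pads are 20 mm wide; open, the fingers measure 119 mm over their backs; the gripper's body (75 mm by 180 mm) begins 59 mm behind the grasp point.
Start: joints at [-1.433, 0.491, 1.559, -0, 1.092, -0.106], TCP at [150.892, -606.53, 214.661] pointing down, gripper open.
Joint ranges: [-3.1, 3.1], [-0.84, 2.19], [0.05, 2.79], [-1.13, 4.28], [0.06, 2.93], [-2.69, 2.69]. Speed limits (rad/s): [2.22, 2.22, 2.79, 3.14, 3.14, 3.14].

### API

Orientations are given as [roll, pitch, yaw] about the fixed x, y, z axes, in that order (R = Rz(yaw) Ry(pitch) Rx(roll)).
In Python, from cell import state, read_camera, camera_info, job_done gives the robot as it stands.
- The arm moves only by the shell command python3 -m handwheel, which reads ROWS from standard input. ROWS is a JSON list of rows, 1 to 5 of them, each an object with the fields sx, sy, sz (the shift in parts of the range, where 1.0 means 0.3 m), yaw (a turn about the tool's z in shares of pi/2 rad (1.0 is pi/2 rad)), jaw (the opening from 0.0 (shut) to 1.0 (fully open)); a field left out counts as zero (the opening has to be given); each row is the pose to reach, as a shift and turn from the pose commanded when the command began, along the tool's axes at that moment; what a row does not reach only later rows make up. A row lasts 1/12 s, in which the tool goes at most 41.7 mm and 0.125 rad, less where a joint would pass 70% of its speed; a pose out of reach is approached as far as the arm can. The fingers move at their own pace and stop on an object; the grip force is fixed at half the most. Time passes only in rows, so rows that do not move let the fingers close. It prints the time, the measured TCP pose, the force, the opening and the grip force at its end. Shift and turn numbers lie between -1 and 1, and a call with a number outside is refused. Input that does not fit is refused with a message, and nothing moves.
- state(): the state, without advancing time (a new reading comes with each control period).
- read_camera(name): name is "side" or "top"; returns (picture, depth): 400x640x3 uint8, red, green, blue; 400x640 float32, mm along the optical axis (not along the pixel's ray), 0 where there is no reading.
- camera_info(name): a dict with "vertical_fov" (degrees; the focal length in pixels is half the picture's height over the tangent of half this angle, whatever the lens; pixels are square), "cx", "cy" (the principal point, pixels), "origin" and "attitude" of the camera in the world. Camera axes: x right, y down, z forward; pixel columns grow to the right and rows downward; lengths in mm; the calibration is good to about 2 mm. A picture is of the moment at which its call begins. camera_info takes no time and is no camera call.
- job_done(): hands the job in; it is judged then, once.
The state is a dict: "t": time; "joints": joint angles; "qvel": joint speeds; "tau": joint torques, N m; "eef_pos": TCP position; "tcp_rot": TCP orientation; "ft_force": force on the tool from outside, world axes, zero at the start; "moment": the same for the moment, N m; "opening": opening from 0.0 (shut) to 1.0 (fully open); "grip_force": force on a finger pad.
Only numpy, scipy, OpenCV 4.12 (cv2) and the standard library are available. Lean on these libraries where they do the work, as an engineer would, in place of code of your own. Each camera call takes 0.05 s, during which the arm holds its last target. There are 200 camera calls.

## Working session

There is one attempt and no reset: what is moved stays moved. The work goes in short steps, Python scripts to look and compute and a shell command to move; the robot and the scene stay as the last step left them, time stands still between calls to the robot, and variables do not carry over. Pictures are saved under pics/ and viewed, at most 12 in all, crops included, and the job is handed in when it is done.

```bash
ls; mkdir -p pics; cat > h.py <<'E'
import numpy as np, cv2
from scipy.spatial.transform import Rotation as R
from cell import state, read_camera, camera_info, job_done
def cam(n):
    i=camera_info(n); f=200/np.tan(np.radians(i['vertical_fov'])/2)
    return i,f
def cloud(n,d):
    i,f=cam(n); v,u=np.mgrid[:400,:640]
    P=np.stack([(u-i['cx'])*d/f,(v-i['cy'])*d/f,d],-1)
    return P@rot(i['attitude']).T+np.array(i['origin'])
def rot(a):
    a=np.array(a,float)
    return a if a.shape==(3,3) else R.from_euler('xyz',a).as_matrix()
E
python3 - <<'E'
from h import *
print(state())
for n in('side','top'):
    print(camera_info(n)); p,d=read_camera(n); np.savez('pics/'+n+'0.npz',p=p,d=d)
    cv2.imwrite('pics/'+n+'0.png',p[:,:,::-1])
E
```

```text
pics
{'t': 0.0, 'joints': array([-1.43258490e+00,  4.91570794e-01,  1.55943841e+00,  3.40749872e-05,
        1.09169430e+00, -1.05611659e-01]), 'qvel': array([ 0.00052033,  0.00145108,  0.000386  , -0.00084415,  0.0004622 ,
       -0.00078269]), 'tau': array([-3.38969599e-03, -6.12648225e+01, -2.58181250e+01,  6.91801356e-02,
        4.83157870e-02, -1.27185190e-04]), 'eef_pos': array([ 150.87430651, -606.27308624,  214.05856807]), 'tcp_rot': array([-3.14049117e+00, -1.47153925e-04,  2.43807283e-01]), 'ft_force': array([-0.70364502,  1.05696036,  0.31157027]), 'moment': array([ 0.04674576,  0.0275996 , -0.03402554]), 'grip_force': 0.0, 'opening': 1.0000470386055764}
{'vertical_fov': 45.75085063085209, 'cx': 322.80518222233053, 'cy': 202.8729029734824, 'origin': array([ 315.93584752, 1058.8833365 ,  844.91336301]), 'attitude': array([-2.22360564,  0.01390373, -2.97161325])}
{'vertical_fov': 52.847213117906136, 'cx': 321.43572932666393, 'cy': 204.20658538689628, 'origin': array([ 358.99186504,   26.40307215, 1048.38395217]), 'attitude': array([-3.0232587 ,  0.00353139, -1.58660535])}
```

View pics/side0.png

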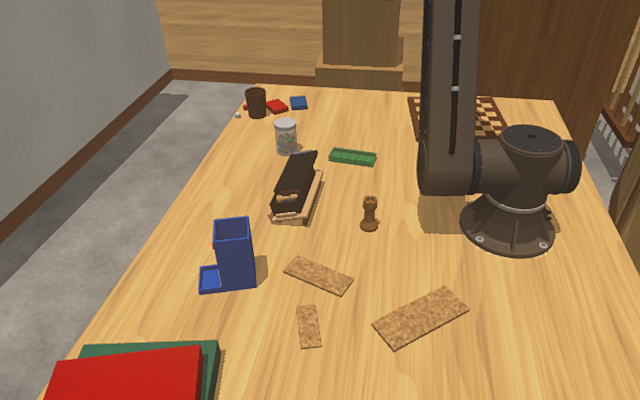

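View pics/top0.png

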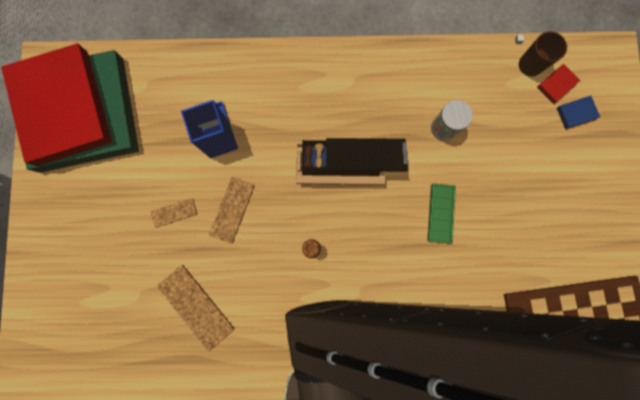

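The top view shows three cork sheets (small at 175,212; medium at 232,210; large at 195,307), the box with its lid slid out to the right (ridge near 406,152), the tray at (441,213) and the rook at (311,248). The side view agrees: medium cork at (318,275), tray at (352,157), box near (295,190).

```bash
cat > meas.py <<'E'
from h import *
def comp(mask,seed):
    n,l=cv2.connectedComponents(mask.astype(np.uint8),connectivity=4)
    v,u=seed; w=l[v-4:v+5,u-4:u+5]; w=w[w>0]
    return l==np.bincount(w).argmax() if len(w) else mask&False
def rect(P):
    c,s,a=cv2.minAreaRect(P[:,:2].astype(np.float32)*1.0)
    a=np.radians(a)
    if s[0]<s[1]: a+=np.pi/2; s=s[::-1]
    return np.round(c,1),np.round(s,1),round((a+np.pi/2)%np.pi-np.pi/2,4)
def masks(p):
    h=cv2.cvtColor(p,cv2.COLOR_RGB2HSV).astype(int); 
    return h
E
python3 - <<'E'
from meas import *
for n,seeds in(('side',dict(cork=(275,318),corkS=(326,309),corkL=(317,420),tray=(157,352),lid=(175,295))),('top',dict(cork=(210,232),corkS=(212,175),corkL=(307,195),tray=(213,441),lid=(155,370)))):
    z=np.load(f'pics/{n}0.npz'); p,d=z['p'],z['d']; P=cloud(n,d); h=masks(p)
    print(n,'table z',np.median(P[...,2][(abs(P[...,2])<15)&(d>0)]))
    for k,s in seeds.items():
        v,u=s
        if 'cork' in k: print(k,h[v,u],end=' '); m=(abs(h[...,2]-0)<200)&(P[...,2]>4.5)&(P[...,2]<30)
        elif k=='tray': print(h[v,u],end=' ');m=(abs(h[...,0]-65)<25)&(h[...,1]>90)&(P[...,2]>2)
        else: print(h[v,u],end=' ');m=(h[...,2]<70)&(P[...,2]>40)
        c=comp(m&(d>0),s); Q=P[c]
        if len(Q)<20: print(k,'none');continue
        print(k,len(Q),rect(Q),'z pct',np.round(np.percentile(Q[:,2],[5,25,50,75,95]),1))
        if k=='lid':
            A=Q; 
            for _ in range(5):
                c0=A.mean(0); nrm=np.linalg.svd(A-c0,full_matrices=False)[2][2]; nrm*=np.sign(nrm[2]); r=(A-c0)@nrm; A=A[abs(r)<max(2,1.5*r.std())]
            print('plane n',nrm,'c',c0,len(A),'tilt',np.arccos(nrm[2]),'dir',np.arctan2(nrm[1],nrm[0]),'ext',A.min(0),A.max(0))
E
```

```text
side table z -0.17901804647590325
cork [ 16 136 202] cork 994 (array([477.4, 265.2]), array([163.9,  66.7]), np.float64(-0.3591)) z pct [ 5.3  6.7  7.6  8.8 10.3]
corkS [ 16 138 190] corkS 290 (array([472.5, 413.7]), array([109.1,  43.1]), np.float64(-1.2691)) z pct [4.6 5.1 5.8 6.6 7.9]
corkL [ 16 137 182] corkL 2293 (array([230.1, 353.6]), array([213.2,  84.7]), np.float64(0.6939)) z pct [ 7.   8.8  9.9 11.  12.5]
[ 53 110 135] tray 533 (array([ 458.5, -278.2]), array([147.7,  70.8]), np.float64(-0.1319)) z pct [ 3.   5.7 11.8 18.2 21.7]
[15 91 67] lid 1535 (array([600.1, -48.2]), array([262.2,  90.7]), np.float64(1.5491)) z pct [45.3 61.3 70.6 78.6 85. ]
plane n [0.24739662 0.03026719 0.96844143] c [601.65558593 -61.47411486  73.96267326] 831 tilt 0.25189668201139326 dir 0.12173778274774567 ext [ 559.51676425 -176.28954841   55.34154854] [646.78007882  82.59662102  88.03671908]
top table z -0.2509900718321205
cork [ 15 146 154] cork 1467 (array([472.7, 262.8]), array([163.9,  65. ]), np.float64(-0.363)) z pct [ 5.2  6.6  7.7  8.9 11. ]
corkS [ 15 147 158] corkS 376 (array([467. , 414.1]), array([113.4,  44.2]), np.float64(-1.279)) z pct [4.7 5.4 6.2 7.2 8.7]
corkL [ 16 146 141] corkL 2830 (array([224.5, 353.7]), array([211.6,  87.3]), np.float64(0.6949)) z pct [ 7.2  9.1 10.3 11.5 13.4]
[ 56 120 115] tray 1270 (array([ 453.6, -279.8]), array([147. ,  58.9]), np.float64(-0.1186)) z pct [ 2.8  4.6  7.1 18.7 22.4]
[ 16 113  34] lid 3147 (array([595.9, -53.1]), array([258.7,  90.2]), np.float64(1.5533)) z pct [52.2 66.  73.6 80.2 85.6]
plane n [ 0.27724577 -0.00211179  0.96079671] c [598.03823182 -80.81125121  74.73189737] 1938 tilt 0.28093468865449556 dir -0.007616890407978444 ext [ 554.1600298  -181.97803505   60.58912463] [641.65726355  74.28519041  88.16599896]
```

```bash
python3 - <<'E'
from h import *
a=cv2.imread('pics/top0.png')[90:260,150:480]; b=cv2.imread('pics/side0.png')[140:230,250:390]
a=cv2.resize(a,(780,402),interpolation=cv2.INTER_CUBIC); cv2.imwrite('pics/crop_top.png',a)
cv2.imwrite('pics/crop_side.png',cv2.resize(b,(780,501),interpolation=cv2.INTER_CUBIC))
E
```

```text
(no output)
```

View pics/crop_side.png

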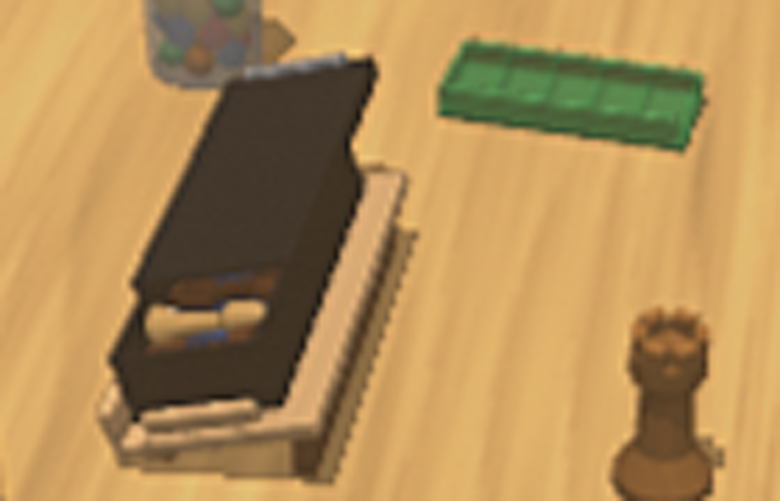

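The crop shows the lid's dark flat top overhanging towards the jar, with its grey ridge at the far end (crop 295,65). The near end is open (crop 210,315). The tray's five wells are visible at (570,95).

The tool can't be tilted. I'll grip the cork across its width, and grip the tray by the two middle cross walls so it can pivot onto the slope.

```bash
cat >> h.py <<'E'
def to(x,y,z,yaw,s=None):
    s=s or state(); M=rot(s['tcp_rot']); d=M.T@(np.array([x,y,z])-s['eef_pos'])
    t=-(yaw-s['tcp_rot'][2]); t=(t+np.pi)%(2*np.pi)-np.pi
    print('t',round(s['t'],2),'pos',np.round(s['eef_pos'],1),'yaw',round(s['tcp_rot'][2],3),'F',np.round(s['ft_force'],1),'open',round(s['opening'],3),'| d',np.round(d,1),'turn',round(t,3))
E
python3 - <<'E'
from h import *
z=np.load('pics/top0.npz'); P=cloud('top',z['d'])
for nm,(a,b,c,e) in dict(jar=(100,140,435,472),tower=(95,160,180,240),rook=(238,260,300,323),).items():
    Q=P[a:b,c:e].reshape(-1,3); Q=Q[Q[:,2]>max(40,0)]; print(nm,Q.min(0).round(),Q.max(0).round(),np.median(Q,0).round())
# lid ridge end along y, top strip profile
for r in (145,152,160,168):
    print(r,[tuple(P[r,c].round(0).astype(int)) for c in range(396,414,2)])
to(600,-235,180,1.553)
E
```

```text
jar [ 359. -337.   40.] [ 720.   26. 1048.] [ 675. -294.  109.]
tower [359.  26.  41.] [ 711.  346. 1048.] [659. 299. 120.]
rook [350.  26.  69.] [ 386.   74. 1048.] [369.  56.  87.]
145 [(np.int64(621), np.int64(-160), np.int64(68)), (np.int64(621), np.int64(-165), np.int64(69)), (np.int64(622), np.int64(-171), np.int64(65)), (np.int64(621), np.int64(-175), np.int64(69)), (np.int64(620), np.int64(-179), np.int64(73)), (np.int64(619), np.int64(-184), np.int64(74)), (np.int64(639), np.int64(-205), np.int64(0)), (np.int64(639), np.int64(-210), np.int64(1)), (np.int64(639), np.int64(-216), np.int64(0))]
152 [(np.int64(603), np.int64(-159), np.int64(71)), (np.int64(602), np.int64(-164), np.int64(73)), (np.int64(602), np.int64(-168), np.int64(75)), (np.int64(602), np.int64(-173), np.int64(74)), (np.int64(601), np.int64(-178), np.int64(76)), (np.int64(600), np.int64(-182), np.int64(79)), (np.int64(620), np.int64(-205), np.int64(-1)), (np.int64(620), np.int64(-210), np.int64(-1)), (np.int64(620), np.int64(-215), np.int64(1))]
160 [(np.int64(580), np.int64(-157), np.int64(80)), (np.int64(580
[... 198 characters left out ...]
4(-180), np.int64(86)), (np.int64(598), np.int64(-203), np.int64(2)), (np.int64(599), np.int64(-210), np.int64(-3)), (np.int64(598), np.int64(-214), np.int64(-1))]
168 [(np.int64(560), np.int64(-155), np.int64(84)), (np.int64(559), np.int64(-159), np.int64(88)), (np.int64(559), np.int64(-165), np.int64(85)), (np.int64(559), np.int64(-169), np.int64(85)), (np.int64(559), np.int64(-174), np.int64(86)), (np.int64(559), np.int64(-179), np.int64(86)), (np.int64(577), np.int64(-204), np.int64(-4)), (np.int64(576), np.int64(-208), np.int64(2)), (np.int64(577), np.int64(-213), np.int64(-1))]
t 0.1 pos [ 150.8 -606.3  214.1] yaw 0.244 F [ 0.5 -0.7 -0.1] open 1.0 | d [ 525.5 -251.9   34.4] turn -1.309
```

The manual's scale: shifts go in shares of 0.3 m and turns go in shares of pi/2 rad. Converting my numbers, 175 mm is 0.5833, 11.5 mm is 0.0383.

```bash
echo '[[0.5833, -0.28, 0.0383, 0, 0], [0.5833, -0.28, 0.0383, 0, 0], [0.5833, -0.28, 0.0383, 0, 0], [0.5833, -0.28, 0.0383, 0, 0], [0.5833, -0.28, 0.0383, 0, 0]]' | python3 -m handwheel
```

```text
refused: ROWS must be a list of objects with named fields. Nothing was moved.
```

Refused on format, not on reach. It needs a list of objects with named fields.

```bash
echo '[{"sx": 0.5833, "sy": -0.28, "sz": 0.0383, "jaw": 0}, {"sx": 0.5833, "sy": -0.28, "sz": 0.0383, "jaw": 0}, {"sx": 0.5833, "sy": -0.28, "sz": 0.0383, "jaw": 0}, {"sx": 0.5833, "sy": -0.28, "sz": 0.0383, "jaw": 0}, {"sx": 0.5833, "sy": -0.28, "sz": 0.0383, "jaw": 0}]' | python3 -m handwheel; echo '[{"sx": 0.5833, "sy": -0.28, "sz": 0.0383, "jaw": 0}, {"sx": 0.5833, "sy": -0.28, "sz": 0.0383, "jaw": 0}, {"sx": 0.5833, "sy": -0.28, "sz": 0.0383, "jaw": 0}, {"sx": 0.5833, "sy": -0.28, "sz": 0.0383, "jaw": 0}, {"sx": 0.5833, "sy": -0.28, "sz": 0.0383, "jaw": 0}]' | python3 -m handwheel; echo '[{"sx": 0.5833, "sy": -0.28, "sz": 0.0383, "jaw": 0}, {"sx": 0.5833, "sy": -0.28, "sz": 0.0383, "jaw": 0}, {"sx": 0.5833, "sy": -0.28, "sz": 0.0383, "jaw": 0}, {"sx": 0.5833, "sy": -0.28, "sz": 0.0383, "jaw": 0}, {"sx": 0.5833, "sy": -0.28, "sz": 0.0383, "jaw": 0}]' | python3 -m handwheel; python3 -c "
from h import *
to(600,-225,67,.244)"
```

```text
t: 0.52
eef_pos: [302.3, -480.2, 202.8]
tcp_rot: [-3.141, -0.0, 0.245]
ft_force: [0.4, -0.6, 0.4]
opening: 0.704
grip_force: 0.0
t: 0.93
eef_pos: [452.0, -356.5, 191.3]
tcp_rot: [-3.141, 0.0, 0.245]
ft_force: [0.1, -0.2, 0.3]
opening: 0.354
grip_force: 0.0
t: 1.35
eef_pos: [601.6, -232.5, 179.5]
tcp_rot: [-3.141, 0.0, 0.245]
ft_force: [-0.4, -0.4, 0.4]
opening: 0.023
grip_force: 0.0
t 1.35 pos [ 601.6 -232.5  179.5] yaw 0.245 F [-0.4 -0.4  0.4] open 0.023 | d [  0.2  -7.6 112.5] turn 0.001
```

In the tool's units: 112 mm is 0.3733, -8 mm is -0.0267.

```bash
echo '[{"sy": -0.0267, "sz": 0.3733, "jaw": 0}, {"sy": -0.0267, "sz": 0.3733, "jaw": 0}, {"sy": -0.0267, "sz": 0.3733, "jaw": 0}, {"sy": -0.0267, "sz": 0.3733, "jaw": 0}]' | python3 -m handwheel; echo '[{"sx": 0.0233, "sy": -0.0933, "jaw": 0}, {"sx": 0.0333, "sy": -0.13, "jaw": 0}, {"sx": 0.0433, "sy": -0.1667, "jaw": 0}, {"sx": 0.05, "sy": -0.2, "jaw": 0}, {"sx": 0.055, "sy": -0.22, "jaw": 0}]' | python3 -m handwheel; python3 -c "
from h import *
to(600,-150,67,.244)
p,d=read_camera('top');np.savez('pics/top1.npz',p=p,d=d);cv2.imwrite('pics/top1.png',cv2.resize(p[90:260,150:480,::-1],(780,402),interpolation=cv2.INTER_CUBIC))
p,d=read_camera('side');np.savez('pics/side1.npz',p=p,d=d)"
```

```text
t: 1.68
eef_pos: [594.9, -225.6, 62.2]
tcp_rot: [-3.135, 0.007, 0.245]
ft_force: [-0.1, 0.8, -0.1]
opening: 0.004
grip_force: 0.0
t: 2.1
eef_pos: [598.6, -158.9, 69.5]
tcp_rot: [3.14, -0.002, 0.244]
ft_force: [1.4, -2.2, 2.4]
opening: 0.007
grip_force: 1.5
t 2.1 pos [ 598.6 -158.9   69.5] yaw 0.244 F [ 1.4 -2.2  2.4] open 0.007 | d [ 3.5 -8.3  2.5] turn 0.0
```

View pics/top1.png

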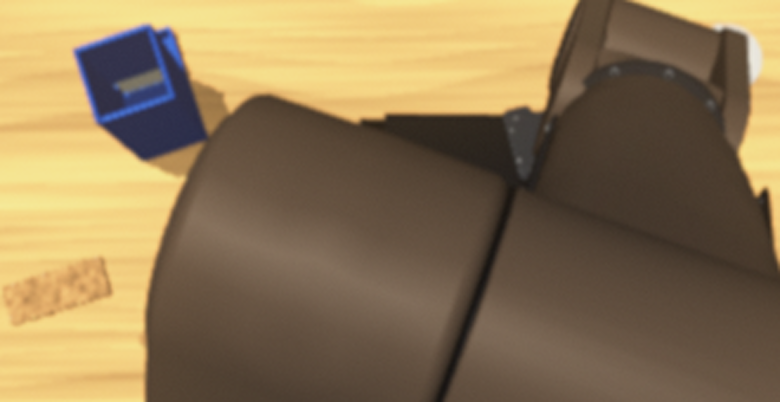

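The arm hides most of the box, but the wrist force of about −2.2 N in y shows the lid is being pushed. I'll carry on in small steps until the force jumps.

In the tool's units: -16 mm is -0.0533, -12 mm is -0.04.

```bash
for i in 1 2; do echo '[{"sx": 0.0033, "sy": -0.0133, "sz": 0.0033, "jaw": 0}, {"sx": 0.0067, "sy": -0.0267, "sz": 0.0067, "jaw": 0}, {"sx": 0.01, "sy": -0.04, "sz": 0.0067, "jaw": 0}, {"sx": 0.0133, "sy": -0.0533, "sz": 0.0067, "jaw": 0}, {"sx": 0.0133, "sy": -0.0533, "sz": 0.0067, "jaw": 0}]' | python3 -m handwheel | grep -E 'pos|force'; done
```

```text
eef_pos: [598.5, -143.2, 67.2]
ft_force: [1.4, -1.3, 5.9]
grip_force: 2.5
eef_pos: [598.0, -132.9, 64.3]
ft_force: [-5.0, -45.9, -2.4]
grip_force: 22.8
```

In the tool's units: -110 mm is -0.3667, -75 mm is -0.25, -0.2 rad is -0.1273.

```bash
echo '[{"sx": -0.0133, "sy": 0.0533, "jaw": 0}, {"sx": -0.0233, "sy": 0.0933, "jaw": 0}, {"sx": -0.0233, "sy": 0.0933, "sz": -0.1167, "jaw": 0}, {"sx": -0.0233, "sy": 0.0933, "sz": -0.25, "yaw": -0.0637, "jaw": 0}, {"sx": -0.0233, "sy": 0.0933, "sz": -0.3667, "yaw": -0.1273, "jaw": 0}]' | python3 -m handwheel | grep -E 't:|pos|force'; echo '[{"yaw": -0.382, "jaw": 1}, {"yaw": -0.382, "jaw": 1}, {"yaw": -0.382, "jaw": 1}, {"yaw": -0.382, "jaw": 1}, {"yaw": -0.382, "jaw": 1}]' | python3 -m handwheel | grep -E 'pos|rot';  python3 -c "
from h import *
to(475,264,170,2.78)"
```

```text
t: 3.45
eef_pos: [597.1, -155.2, 175.1]
tcp_rot: [-3.14, 0.001, 0.447]
ft_force: [0.5, -0.6, 1.0]
grip_force: 0.0
eef_pos: [597.3, -154.9, 173.7]
tcp_rot: [-3.14, -0.0, 1.05]
t 3.87 pos [ 597.3 -154.9  173.7] yaw 1.05 F [-0.5 -0.  -0.2] open 0.299 | d [ 302.6 -314.4    4.2] turn -1.73
```

In the tool's units: -156 mm is -0.52, 150 mm is 0.5.

```bash
for i in 1 2; do echo '[{"sx": 0.5, "sy": -0.52, "jaw": 1}, {"sx": 0.5, "sy": -0.52, "jaw": 1}, {"sx": 0.5, "sy": -0.52, "jaw": 1}, {"sx": 0.5, "sy": -0.52, "jaw": 1}, {"sx": 0.5, "sy": -0.52, "jaw": 1}]' | python3 -m handwheel | grep -E 'pos'; done; for i in 1 2 3; do echo '[{"yaw": -0.3673, "jaw": 1}, {"yaw": -0.3673, "jaw": 1}, {"yaw": -0.3673, "jaw": 1}, {"yaw": -0.3673, "jaw": 1}, {"yaw": -0.3673, "jaw": 1}]' | python3 -m handwheel | grep rot; done; python3 - <<'E'
from meas import *
to(475,264,4,2.78)
p,d=read_camera('top');np.savez('pics/top2.npz',p=p,d=d);cv2.imwrite('pics/top2.png',p[:,:,::-1])
p,d=read_camera('side');np.savez('pics/side2.npz',p=p,d=d);cv2.imwrite('pics/side2.png',p[:,:,::-1])
E
```

```text
eef_pos: [539.2, 46.8, 173.7]
eef_pos: [481.9, 247.2, 173.8]
tcp_rot: [-3.14, 0.0, 1.628]
tcp_rot: [-3.14, -0.001, 2.205]
tcp_rot: [-3.141, -0.001, 2.782]
t 5.95 pos [482.8 245.4 173.7] yaw 2.782 F [-0.3  0.9 -0.8] open 1.0 | d [ 13.6  14.8 169.7] turn 0.002
```

View pics/top2.png

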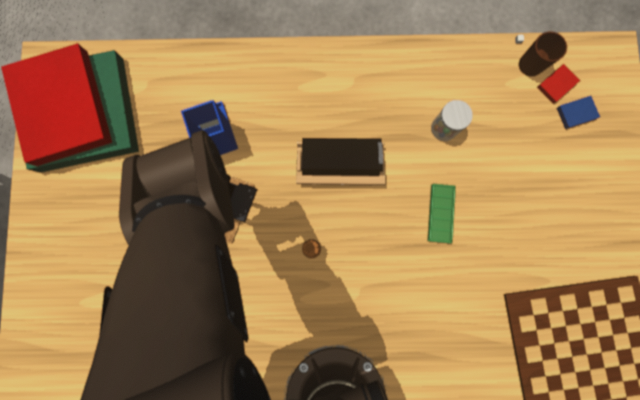

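View pics/side2.png

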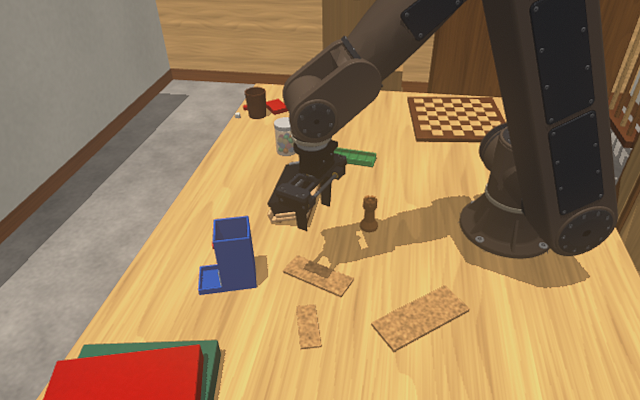

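The top view shows the lid fully shut over the box: black top from about (302,140) to (380,175), with the ridge at (381,153). In the side view the open gripper hangs over the medium cork with its fingertip at about (304,227).

```bash
python3 - <<'E'
from meas import *
z=np.load('pics/top2.npz'); p,d=z['p'],z['d']; P=cloud('top',d); h=masks(p)
m=(h[...,2]<75)&(P[...,2]>40)&(P[...,2]<110); c=comp(m,(155,340)); A=P[c]; print(len(A))
idx=np.argwhere(c)
for _ in range(8):
    c0=A.mean(0); n=np.linalg.svd(A-c0,full_matrices=False)[2][2]; n*=np.sign(n[2]); r=(A-c0)@n; k=abs(r)<max(2.5,1.5*r.std()); A=A[k]
Q=P[c]; Q=Q[abs((Q-c0)@n)<4]
print('n',n,'tilt',np.arccos(n[2]),'az',np.arctan2(n[1],n[0]),'c0',c0,rect(Q))
# image-based: rectangle in pixel of lid inc. ridge
mm=cv2.morphologyEx(c.astype(np.uint8),cv2.MORPH_OPEN,np.ones((3,3)))
print('px rect',cv2.minAreaRect(np.argwhere(mm)[:,::-1].astype(np.float32)))
i,f=cam('top'); Rw=rot(i['attitude']); o=np.array(i['origin'])
for u in (310,325,340,355,370):
    col=np.flatnonzero(mm[:,u]); print(u,col.min(),col.max(),h[col.min()-3:col.min()+2,u,2],h[col.max()-6:col.max()+6,u,2])
for v in (145,150,155,160,165,170): row=h[v,:,2]; print(v,row[296:306],row[374:390])
# side check of finger tip
i,f=cam('side'); Rw=rot(i['attitude']); o=np.array(i['origin'])
s=state(); M=rot(s['tcp_rot'])
for sg in(1,-1):
    t=s['eef_pos']+M[:,1]*53.5*sg; q=Rw.T@(t-o); print('tip',sg,t.round(1),q[:2]/q[2]*f+[i['cx'],i['cy']],q[2])
S=np.load('pics/side2.npz'); Ps=cloud('side',S['d'])
sub=Ps[195:240,285:345].reshape(-1,3); sub=sub[(sub[:,2]>165)&(sub[:,2]<195)]
print('side low pts',len(sub))
L=(sub-s['eef_pos'])@M
for sg in(1,-1):
    q=L[(L[:,1]*sg>35)&(L[:,1]*sg<75)]; 
    if len(q): print(sg,len(q),'x',q[:,0].min(),q[:,0].max(),'y',q[:,1].min(),q[:,1].max(),'zmax',q[:,2].max())
E
```

```text
2763
n [ 0.27553927 -0.00822928  0.96125459] tilt 0.27927845055023154 az -0.029857202273361465 c0 [599.01730379 -20.66231988  75.0050065 ] (array([599.7, -23.3]), array([197.6,  85. ]), np.float64(1.5466))
px rect ((342.0, 156.5), (35.0, 80.0), 90.0)
310 139 173 [198 169 103  51  44] [ 42  42  38  38  38  38  40  75 146 199 215 216]
325 140 174 [175 107  52  44  44] [ 40  39  38  38  37  38  60 118 178 210 215 215]
340 139 174 [209 182 118  58  43] [ 41  39  38  36  37  39  57 110 173 208 217 217]
355 139 174 [211 185 118  59  44] [ 41  40  37  38  38  38  50  98 162 205 217 217]
370 139 174 [212 187 128  67  45] [ 44  41  38  40  39  39  45  84 151 202 218 216]
145 [201 159 127 119 118 103  69  47  45  45] [ 46  44  46  63  90 111 116 110 120 158 195 213 218 218 218 218]
150 [216 209 210 208 192 154  93  50  42  46] [ 44  45  45  50  76 106 117 119 123 141 169 193 211 219 219 220]
155 [215 206 206 192 152 101  61  45  44  44] [ 44  44  45  48  74 107 118 123 129 142 175 210 223 223 222 222]
160 [197 196 207 194 145  88  56  44  41  43] [ 44  43  44  49  75 107 118 119 118 127 158 197 219 222 223 222]
165 [206 204 208 193 138  82  54  45  41  44] [ 42  43  43  44  46  47  46  47  67  95 121 166 209 222 222 222]
170 [193 177 166 149 123  91  57  41  37  40] [ 40  40  40  39  41  43  47  53  71 105 134 174 210 222 223 222]
tip 1 [502.  295.4 173.7] [302.16487729 229.33624492] 1030.9438379985054
tip -1 [463.8 195.4 173.7] [326.97277864 203.30009566] 1103.537810469326
side low pts 133
1 66 x -14.172579268284466 11.87386290568034 y 50.60289855812476 58.21547525459469 zmax 2.2084214869078003
-1 67 x -12.711129164385355 9.758924906429042 y -54.340752569923566 -42.86610631774512 zmax 1.1592942345226507
```

```bash
cat >> meas.py <<'E'
def ray(n,u,v,pn,p0):
    i,f=cam(n); o=np.array(i['origin']); r=rot(i['attitude'])@np.array([(u-i['cx'])/f,(v-i['cy'])/f,1.])
    return o+r*(((p0-o)@pn)/(r@pn))
E
python3 - <<'E'
from meas import *
n=np.array([np.sin(.28),0,np.cos(.28)]); c0=np.array([599.0,-20.7,75.0])
for u,v in ((310,137.65),(325,137.7),(340,137.86),(355,137.87),(370,138.02)): print('low edge',ray('top',u,v,n,c0).round(1))
for u,v in ((310,175.3),(325,175.2),(340,175.2),(355,175.3),(370,175.5)): print('black bottom',ray('top',u,v,n,c0).round(1))
for u,v in ((300.5,155),(300.6,160),(378.2,155),(378.2,160)): print('ends',ray('top',u,v,n,c0).round(1))
z=np.load('pics/top2.npz'); p,d=z['p'],z['d']; P=cloud('top',d)
for v in range(160,182,2): print(v,P[v-0,320:360].mean(0).round(1),((P[v,320:360]-c0)@n).mean().round(1))
# refined cork/tray outlines
s=np.load('pics/top0.npz'); h=masks(s['p'])
for k,sd,zz in(('cork',(210,232),8.),('tray',(213,441),22.)):
    H=h[...,0]; S=h[...,1]
    print(k,s['p'][sd[0],sd[1]-30:sd[1]+30:3].tolist())
E
```

```text
low edge [645.6  54.2  61.6]
low edge [644.8  16.4  61.8]
low edge [643.6 -21.3  62.2]
low edge [642.9 -59.1  62.4]
low edge [641.8 -96.7  62.7]
black bottom [543.7  54.5  90.9]
black bottom [543.3  18.3  91. ]
black bottom [542.6 -18.   91.2]
black bottom [541.8 -54.1  91.5]
black bottom [540.6 -90.3  91.8]
ends [598.   77.8  75.3]
ends [584.5  77.5  79.2]
ends [ 594.6 -113.9   76.3]
ends [ 581.1 -113.    80.1]
160 [582.7 -18.1  80. ] 0.3
162 [577.4 -17.9  81.2] -0.0
164 [572.1 -17.7  82.7] -0.0
166 [566.8 -17.6  84.2] -0.1
168 [561.3 -17.3  86.7] 0.8
170 [557.7 -17.5  80. ] -6.6
172 [556.4 -18.2  61.7] -24.6
174 [553.4 -18.6  51.1] -35.6
176 [550.2 -19.   41.4] -45.8
178 [544.7 -18.8  43. ] -45.7
180 [539.2 -18.6  44.9] -45.5
cork [[185, 141, 83], [186, 142, 83], [186, 142, 83], [185, 142, 82], [185, 142, 82], [184, 140, 82], [167, 122, 71], [148, 105, 61], [163, 118, 69], [163, 118, 69], [154, 111, 66], [175, 128, 76], [153, 111, 64], [174, 126, 74], [125, 91, 53], [187, 144, 83], [189, 146, 85], [189, 147, 85], [191, 148, 86], [190, 147, 85]]
tray [[192, 148, 86], [193, 149, 87], [191, 147, 85], [191, 148, 86], [191, 148, 87], [192, 149, 87], [105, 95, 52], [61, 111, 59], [70, 116, 63], [70, 116, 63], [68, 115, 61], [68, 114, 62], [68, 114, 62], [63, 107, 58], [103, 129, 77], [193, 151, 88], [193, 151, 88], [193, 150, 88], [193, 151, 88], [192, 150, 87]]
```

```bash
echo '[{"sx": 0.0467, "sy": 0.05, "sz": 0.1167, "jaw": 1}, {"sx": 0.0467, "sy": 0.05, "sz": 0.2333, "jaw": 1}, {"sx": 0.0467, "sy": 0.05, "sz": 0.35, "jaw": 1}, {"sx": 0.0467, "sy": 0.05, "sz": 0.45, "jaw": 1}, {"sx": 0.0467, "sy": 0.05, "sz": 0.5, "jaw": 1}]' | python3 -m handwheel | grep pos; echo '[{"sz": 0.01, "jaw": 1}, {"sz": 0.01, "jaw": 1}]' | python3 -m handwheel |grep pos; python3 -c "
from h import *
to(475,264,4,2.7806)"
```

```text
eef_pos: [474.0, 263.9, 20.7]
eef_pos: [475.1, 264.2, 20.3]
t 6.63 pos [475.1 264.2  20.3] yaw 2.773 F [ 0.2  0.5 -0.2] open 1.0 | d [ 0.  -0.2 16.3] turn -0.008
```

In the tool's units: 16.3 mm is 0.0543, 14.5 mm is 0.0483, -0.008 rad is -0.0051.

```bash
echo '[{"sz": 0.02, "yaw": -0.0051, "jaw": 1}, {"sz": 0.0367, "yaw": -0.0051, "jaw": 1}, {"sz": 0.0483, "yaw": -0.0051, "jaw": 1}, {"sz": 0.0543, "yaw": -0.0051, "jaw": 1}, {"sz": 0.0543, "yaw": -0.0051, "jaw": 1}]' | python3 -m handwheel | grep -E 'pos|force'; echo '[{"jaw": 0.5}, {"jaw": 0.5}, {"jaw": 0.5}, {"jaw": 0.5}, {"jaw": 0.5}]' | python3 -m handwheel ; echo '[{"jaw": 0.5}, {"sz": -0.0333, "jaw": 0.5}, {"sz": -0.1333, "jaw": 0.5}, {"sz": -0.2667, "jaw": 0.5}, {"sz": -0.4, "jaw": 0.5}]' | python3 -m handwheel ; python3 -c "
from h import *
to(602.4,-17,125,1.5478)"
```

```text
eef_pos: [475.7, 264.3, 4.8]
ft_force: [0.1, -0.0, -0.2]
grip_force: 0.0
t: 7.47
eef_pos: [475.7, 264.4, 4.9]
tcp_rot: [3.142, 0.0, 2.783]
ft_force: [-0.1, -0.7, 0.9]
opening: 0.704
grip_force: 0.2
t: 7.88
eef_pos: [475.0, 264.1, 126.3]
tcp_rot: [-3.14, -0.001, 2.783]
ft_force: [1.3, 0.5, -1.2]
opening: 0.668
grip_force: 30.0
t 7.88 pos [475.  264.1 126.3] yaw 2.783 F [ 1.3  0.5 -1.2] open 0.668 | d [-218.  -218.4    1.3] turn 1.235
```

In the tool's units: -109 mm is -0.3633, -101 mm is -0.3367.

```bash
for i in 1 2; do echo '[{"sx": -0.0833, "sy": -0.0833, "jaw": 0.5}, {"sx": -0.1767, "sy": -0.1767, "jaw": 0.5}, {"sx": -0.27, "sy": -0.27, "jaw": 0.5}, {"sx": -0.3367, "sy": -0.3367, "jaw": 0.5}, {"sx": -0.3633, "sy": -0.3633, "jaw": 0.5}]' | python3 -m handwheel | grep -E 'pos|open'; done; for i in 1 2; do echo '[{"yaw": 0.0789, "jaw": 0.5}, {"yaw": 0.1579, "jaw": 0.5}, {"yaw": 0.2368, "jaw": 0.5}, {"yaw": 0.3151, "jaw": 0.5}, {"yaw": 0.3931, "jaw": 0.5}]' | python3 -m handwheel | grep -E 'rot'; done; echo '[{"jaw": 0.5}, {"jaw": 0.5}]' | python3 -m handwheel | grep -E 'pos|rot|open|force'; python3 - <<'E'
from meas import *
to(602.4,-17,100,1.5478); s=state(); M=rot(s['tcp_rot'])
for n in('side','top'):
    p,d=read_camera(n); np.savez(f'pics/{n}3.npz',p=p,d=d); P=cloud(n,d); h=masks(p)
    m=(abs(h[...,0]-16)<5)&(h[...,1]>100)&(P[...,2]>105)&(P[...,2]<160); m=cv2.morphologyEx(m.astype(np.uint8),cv2.MORPH_OPEN,np.ones((3,3)))>0
    Q=P[m&(d>0)]; L=(Q-s['eef_pos'])@M
    if len(Q): print(n,len(Q),rect(Q),'tool-frame pct',np.percentile(L,[1,10,50,90,99],axis=0).round(1).tolist())
    if n=='side': cv2.imwrite('pics/side3.png',cv2.resize(p[120:270,200:420,::-1],(792,540),interpolation=cv2.INTER_CUBIC))
E
```

```text
eef_pos: [540.7, 121.0, 125.6]
opening: 0.665
eef_pos: [604.4, -19.1, 125.2]
opening: 0.667
tcp_rot: [-3.141, -0.0, 2.16]
tcp_rot: [-3.141, -0.0, 1.542]
eef_pos: [602.9, -15.4, 125.1]
tcp_rot: [-3.141, -0.0, 1.552]
ft_force: [-0.4, 0.2, -0.6]
opening: 0.665
grip_force: 30.0
t 9.72 pos [602.9 -15.4 125.1] yaw 1.552 F [-0.4  0.2 -0.6] open 0.665 | d [-1.6 -0.5 25.1] turn 0.005
side 2584 (array([ 249.2, -971.8]), array([2082.4,  860. ]), np.float64(0.8628)) tool-frame pct [[-1497.6, -1309.0, -33.4], [-1488.4, -1220.9, -26.8], [-1472.9, -798.4, -3.5], [42.9, 16.2, 10.8], [83.2, 35.0, 18.5]]
```

View pics/side3.png

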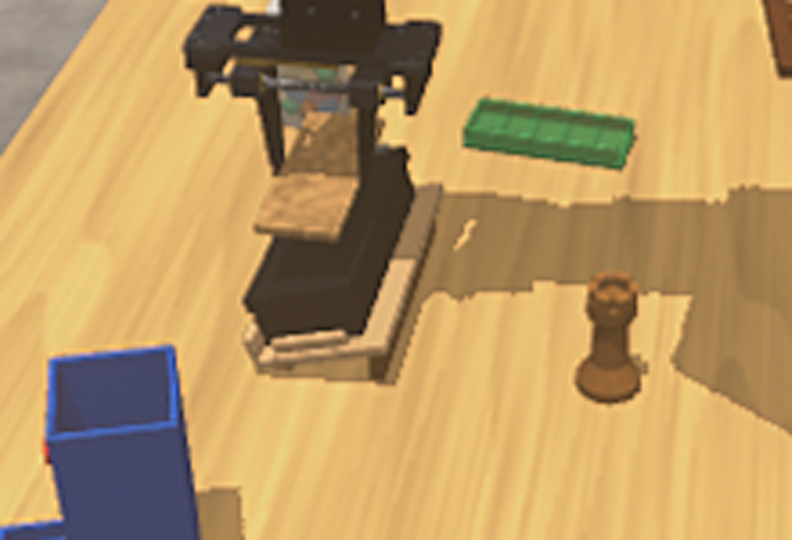

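The cork is held by its long edges above the shut lid, with its near end at crop (300,205). I'll check its pitch and height in the grip.

```bash
python3 - <<'E'
from meas import *
s=state(); M=rot(s['tcp_rot'])
z=np.load('pics/side3.npz'); p,d=z['p'],z['d']; P=cloud('side',d); h=masks(p)
L=(P-s['eef_pos'])@M
m=(abs(h[...,0]-16)<6)&(h[...,1]>90)&(abs(L[...,0])<100)&(abs(L[...,1])<45)&(abs(L[...,2])<25)
Q=L[m]; 
for a in range(-90,100,15):
    q=Q[(Q[:,0]>=a)&(Q[:,0]<a+15)]
    if len(q)>5: print(a,len(q),'y',np.percentile(q[:,1],[2,98]).round(1),'z(down)',np.percentile(q[:,2],[5,25,50,75,95]).round(1), 'slope y', np.polyfit(q[:,1],q[:,2],1)[0].round(3))
print('x ext',Q[:,0].min(),Q[:,0].max())
E
```

```text
-90 14 y [-28.6  30.6] z(down) [-3.7 -3.2 -2.3 -1.3  0.7] slope y -0.019
-75 48 y [-28.1  32.7] z(down) [-5.3 -4.3 -2.8 -1.6  0.3] slope y -0.036
-60 49 y [-28.5  31.3] z(down) [-5.2 -3.6 -2.6 -1.8 -0.7] slope y -0.02
-45 43 y [-13.1  33.3] z(down) [-5.  -4.2 -3.4 -2.1 -0.4] slope y 0.009
-30 60 y [-17.3  33.5] z(down) [-6.  -4.  -2.9 -2.2 -1.2] slope y 0.007
-15 72 y [-35.7  35.7] z(down) [-16.4  -3.8  -2.9  -2.1  -0.3] slope y 0.004
0 116 y [-35.3  41.2] z(down) [-22.4 -12.8  -4.2  -2.9  -0.9] slope y -0.0
15 74 y [-31.1  33.6] z(down) [-6.3 -3.9 -3.1 -2.2 -0.6] slope y 0.028
30 74 y [-28.   33.4] z(down) [-4.7 -3.9 -3.  -1.7 -0.8] slope y -0.005
45 81 y [-28.5  33.6] z(down) [-5.4 -3.6 -2.8 -2.  -0.3] slope y -0.008
60 76 y [-28.9  32.4] z(down) [-4.9 -3.8 -2.9 -2.  -0.7] slope y -0.023
75 99 y [-28.4  32.9] z(down) [-5.  -3.1 -1.6  0.7  4.6] slope y -0.005
x ext -80.96872168672292 87.43013138497494
```

The manual's scale: shifts go in shares of 0.3 m and turns go in shares of pi/2 rad. Converting my numbers, 31 mm is 0.1033, -2.6 mm is -0.0087, 0.004 rad is 0.0025.

```bash
echo '[{"sx": -0.0087, "sy": 0.0023, "sz": 0.0333, "yaw": 0.0025, "jaw": 0.5}, {"sx": -0.0087, "sy": 0.0023, "sz": 0.0667, "yaw": 0.0025, "jaw": 0.5}, {"sx": -0.0087, "sy": 0.0023, "sz": 0.0933, "yaw": 0.0025, "jaw": 0.5}, {"sx": -0.0087, "sy": 0.0023, "sz": 0.1033, "yaw": 0.0025, "jaw": 0.5}, {"sx": -0.0087, "sy": 0.0023, "sz": 0.1033, "yaw": 0.0025, "jaw": 0.5}]' | python3 -m handwheel | grep -E 'pos|rot|force'; for i in 1 2; do echo '[{"sz": 0.0033, "jaw": 0.5}, {"sz": 0.0067, "jaw": 0.5}, {"sz": 0.0067, "jaw": 0.5}]' | python3 -m handwheel | grep -E 'pos|rot|force'; done
```

```text
eef_pos: [603.3, -18.9, 92.3]
tcp_rot: [-3.139, -0.0, 1.544]
ft_force: [0.3, 0.3, 0.5]
grip_force: 30.0
eef_pos: [604.0, -18.9, 91.9]
tcp_rot: [3.141, 0.0, 1.544]
ft_force: [-0.0, -0.1, -0.6]
grip_force: 30.0
eef_pos: [603.8, -18.9, 89.8]
tcp_rot: [3.142, 0.0, 1.544]
ft_force: [0.2, 0.0, -0.1]
grip_force: 30.0
```

In the tool's units: 1 mm is 0.0033, -0.001 rad is -0.0006.

```bash
for i in 1 2 3; do echo '[{"sz": 0.0033, "yaw": -0.0006, "jaw": 0.5}, {"sz": 0.0033, "yaw": -0.0006, "jaw": 0.5}]' | python3 -m handwheel | grep -E 'pos|force'; done
```

```text
eef_pos: [603.9, -18.9, 88.8]
ft_force: [0.0, 0.2, 0.5]
grip_force: 30.0
eef_pos: [604.0, -19.0, 88.5]
ft_force: [-1.6, -0.6, 7.1]
grip_force: 30.0
eef_pos: [604.0, -19.0, 88.4]
ft_force: [-3.7, 1.2, 15.8]
grip_force: 30.0
```

```bash
echo '[{"sz": -0.0033, "jaw": 0.76}, {"sz": -0.005, "jaw": 0.76}, {"sz": -0.0067, "jaw": 0.76}, {"sz": -0.01, "jaw": 0.76}, {"sz": -0.0267, "jaw": 0.76}]' | python3 -m handwheel | grep -E 'pos|force|open'; echo '[{"sz": -0.0667, "jaw": 0.76}, {"sz": -0.15, "jaw": 0.76}, {"sz": -0.2667, "jaw": 0.76}, {"sz": -0.3, "jaw": 1}, {"sz": -0.3, "jaw": 1}]' | python3 -m handwheel | grep -E 'pos|force|open';  python3 -c "
from h import *
to(456,-279,100,1.446)"
```

```text
eef_pos: [603.5, -18.9, 94.2]
ft_force: [0.1, -0.9, 0.1]
opening: 0.764
grip_force: 0.0
eef_pos: [605.0, -19.0, 187.9]
ft_force: [-0.1, 0.7, -0.0]
opening: 0.848
grip_force: 0.0
t 12.07 pos [605.  -19.  187.9] yaw 1.547 F [-0.1  0.7 -0. ] open 0.848 | d [-263.4 -143.2   87.4] turn 0.101
```

In the tool's units: -132 mm is -0.44, -122 mm is -0.4067.

```bash
for i in 1 2; do echo '[{"sx": -0.1, "sy": -0.0533, "sz": 0.03, "jaw": 0.49}, {"sx": -0.2, "sy": -0.1067, "sz": 0.06, "jaw": 0.49}, {"sx": -0.3167, "sy": -0.1733, "sz": 0.0933, "jaw": 0.49}, {"sx": -0.4067, "sy": -0.2233, "sz": 0.12, "jaw": 0.49}, {"sx": -0.44, "sy": -0.24, "sz": 0.1267, "jaw": 0.49}]' | python3 -m handwheel | grep -E 'pos|open'; done; python3 - <<'E'
from meas import *
to(456,-279,40,1.446)
for n in('side','top'):
    p,d=read_camera(n); np.savez(f'pics/{n}4.npz',p=p,d=d)
    if n=='top': cv2.imwrite('pics/top4.png',cv2.resize(p[100:260,280:500,::-1],(792,576),interpolation=cv2.INTER_CUBIC))
    P=cloud(n,d); h=masks(p); m=(abs(h[...,0]-16)<5)&(h[...,1]>90)&(P[...,2]>58)&(P[...,2]<110)&(abs(P[...,0]-602)<60)&(abs(P[...,1]+17)<110)
    Q=P[m]; print(n,len(Q),rect(Q)); c0=Q.mean(0); nn=np.linalg.svd(Q-c0,full_matrices=False)[2][2]; nn*=np.sign(nn[2]); print(c0,nn,np.arccos(nn[2]))
    m=(h[...,2]<75)&(P[...,2]>40)&(P[...,2]<110)&(abs(P[...,0]-602)<60)&(abs(P[...,1]+17)<110)
    nl=np.array([.2764,0,.961]); Q=P[m]; Q=Q[abs((Q-[601.5,-20,75])@nl)<4]; print('lid',n,len(Q),rect(Q))
# tray wells along axis from initial pictures
for n in('top','side'):
    z=np.load(f'pics/{n}0.npz'); i,f=cam(n); Rw=rot(i['attitude']); o=np.array(i['origin'])
    c=np.array([453.6,-279.8]) if n=='top' else np.array([458.5,-278.5]); a=np.array([np.cos(-.122),np.sin(-.122)])
    g=z['p'].sum(2).astype(np.float32)/3
    out=[]
    for s in range(-84,86,3):
        q=Rw.T@(np.r_[c+a*s,22]-o); u,v=q[:2]/q[2]*f+[i['cx'],i['cy']]
        out.append((s,int(np.mean([cv2.getRectSubPix(g,(1,1),(float(u+k),float(v)))[0,0] for k in (-3,0,3)]))))
    print(n,out)
E
```

```text
eef_pos: [525.8, -151.3, 144.5]
opening: 0.609
eef_pos: [451.4, -281.4, 106.9]
opening: 0.491
t 12.9 pos [ 451.4 -281.4  106.9] yaw 1.544 F [-0.6 -0.2 -0.1] open 0.491 | d [ 2.5  4.7 66.9] turn 0.098
side 1267 (array([605., -22.]), array([207.8,  91.9]), np.float64(1.5611))
[ 5.97272669e+02 -1.04436068e-02  7.85026448e+01] [0.09429325 0.02938735 0.99511063] 0.09892784735983817
lid side 253 (array([604.1, -17.5]), array([195.7,  84.6]), np.float64(1.5524))
top 2693 (array([599.3, -23.6]), array([199.3,  90.3]), np.float64(1.5464))
[594.73845339 -18.84206434  79.58574162] [ 0.16838104 -0.00763151  0.98569244] 0.16936238637843076
lid top 594 (array([598.8, -23.6]), array([196.3,  84.4]), np.float64(1.5548))
top [(-84, 123), (-81, 119), (-78, 108), (-75, 89), (-72, 78), (-69, 78), (-66, 80), (-63, 82), (-60, 82), (-57, 82), (-54, 82), (-51, 82), (-48, 80), (-45, 79), (-42, 80), (-39, 81), (-36, 82), (-33, 82), (-30, 82), (-27, 82), (-24, 81), (-21, 80), (-18, 78), (-15, 79), (-12, 80), (-9, 81), (-6, 81), (-3, 81), (0, 81), (3, 81), (6, 80), (9, 78), (12, 77), (15, 78), (18, 80), (21, 81), (24, 80), (27, 80), (30, 80), (33, 80), (36, 79), (39, 76), (42, 76), (45, 78), (48, 80), (51, 80), (54, 80), (57, 80), (60, 80), (63, 80), (66, 77), (69, 74), (72, 81), (75, 103), (78, 126), (81, 138), (84, 140)]
side [(-84, 133), (-81, 127), (-78, 117), (-75, 112), (-72, 111), (-69, 102), (-66, 89), (-63, 93), (-60, 91), (-57, 91), (-54, 93), (-51, 92), (-48, 91), (-45, 91), (-42, 92), (-39, 92), (-36, 92), (-33, 93), (-30, 91), (-27, 91), (-24, 92), (-21, 91), (-18, 91), (-15, 93), (-12, 93), (-9, 92), (-6, 93), (-3, 92), (0, 90), (3, 91), (6, 91), (9, 91), (12, 91), (15, 92), (18, 91), (21, 91), (24, 91), (27, 88), (30, 89), (33, 90), (36, 90), (39, 89), (42, 91), (45, 91), (48, 89), (51, 89), (54, 89), (57, 87), (60, 88), (63, 95), (66, 103), (69, 111), (72, 119), (75, 126), (78, 134), (81, 143), (84, 153)]
```

View pics/top4.png

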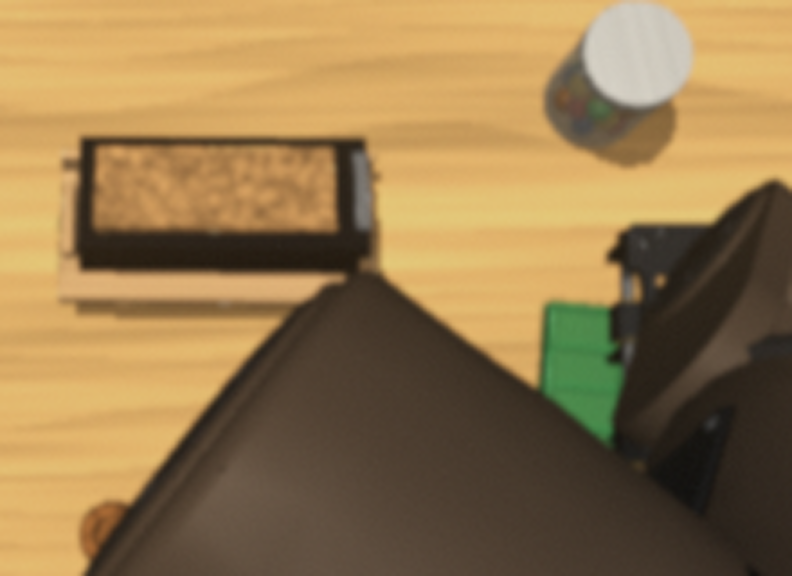

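The cork lies on the lid and looks centred lengthwise, with margins at crop 80–93 and 337–352. It seems slightly low on the slope, so I'll measure it in the lid's own frame.

```bash
python3 - <<'E'
from meas import *
y=np.array([-.023,-1,0]); y/=np.linalg.norm(y); az=-.023
n=np.array([np.sin(.28)*np.cos(az),np.sin(.28)*np.sin(az),np.cos(.28)]); x=np.cross(y,n)
B=np.stack([x,y,n],1)
for cn,f2,f4,c in(('top','top2','top4',[601,-18,74.4]),('side','side0','side4',[603.8,-16,75.])):
    for lab,f in(('lid',f2),('cork',f4)):
        z=np.load(f'pics/{f}.npz'); p,d=z['p'],z['d']; P=cloud(cn,d); h=masks(p)
        L=(P-np.array(c))@B; ok=(d>0)&(abs(L[...,0])<60)&(abs(L[...,1])<190)
        m=ok&((h[...,2]<75)&(abs(L[...,2])<4) if lab=='lid' else (h[...,2]>75)&(h[...,1]>80)&(abs(L[...,2]-8)<4)&(abs(L[...,1])<95)&(abs(L[...,0])<48))
        Q=L[m]; r=rect(Q); A=np.c_[Q[:,:2],np.ones(len(Q))]; k=np.linalg.lstsq(A,Q[:,2],rcond=None)[0]
        print(cn,lab,len(Q),r,'plane',k.round(3),'x pct',np.percentile(Q[:,0],[1,99]).round(1),'y pct',np.percentile(Q[:,1],[.5,99.5]).round(1))
E
```

```text
top lid 2354 (array([0.6, 5.3]), array([197.7,  89.2]), np.float64(-1.5697)) plane [ 0.    -0.001  0.064] x pct [-41.5  44. ] y pct [-91.7 101. ]
top cork 1542 (array([-0.8, -0.4]), array([164.5,  69.4]), np.float64(-1.5679)) plane [ 0.000e+00 -2.000e-03  8.028e+00] x pct [-31.2  32.5] y pct [-81.7  81.1]
side lid 919 (array([-0.4, 34.5]), array([257.3,  87.1]), np.float64(-1.5638)) plane [-0.004  0.001  0.15 ] x pct [-42.   41.7] y pct [-74.2 160.3]
side cork 677 (array([-5.6,  0.3]), array([170.4,  73.7]), np.float64(-1.5534)) plane [-7.000e-03  0.000e+00  8.251e+00] x pct [-33.7  30. ] y pct [-83.1  82.4]
```

The cork is flat and centred to within about 1 mm. Next is the tray: fingers go into wells 2 and 4 to grip the two middle cross walls.

In the tool's units: 70 mm is 0.2333, 62 mm is 0.2067, 0.095 rad is 0.0605.

```bash
echo '[{"sx": 0.0067, "sy": 0.0133, "sz": 0.0667, "yaw": 0.0318, "jaw": 0.485}, {"sx": 0.0067, "sy": 0.0133, "sz": 0.15, "yaw": 0.0605, "jaw": 0.485}, {"sx": 0.0067, "sy": 0.0133, "sz": 0.2067, "yaw": 0.0605, "jaw": 0.485}, {"sx": 0.0067, "sy": 0.0133, "sz": 0.2333, "yaw": 0.0605, "jaw": 0.485}, {"sx": 0.0067, "sy": 0.0133, "sz": 0.2333, "yaw": 0.0605, "jaw": 0.485}]' | python3 -m handwheel | grep -E 'pos|rot|open|force'; python3 - <<'E'
from meas import *
to(455,-279.5,9,1.45)
p,d=read_camera('side'); np.savez('pics/side5.npz',p=p,d=d)
cv2.imwrite('pics/side5.png',cv2.resize(p[100:200,290:430,::-1],(784,560),interpolation=cv2.INTER_CUBIC))
E
```

```text
eef_pos: [457.8, -275.9, 37.5]
tcp_rot: [-3.139, -0.001, 1.453]
ft_force: [-0.2, 0.0, 0.1]
opening: 0.487
grip_force: 0.0
t 13.42 pos [ 457.8 -275.9   37.5] yaw 1.453 F [-0.2  0.   0.1] open 0.487 | d [-3.9 -2.3 28.5] turn 0.003
```

View pics/side5.png

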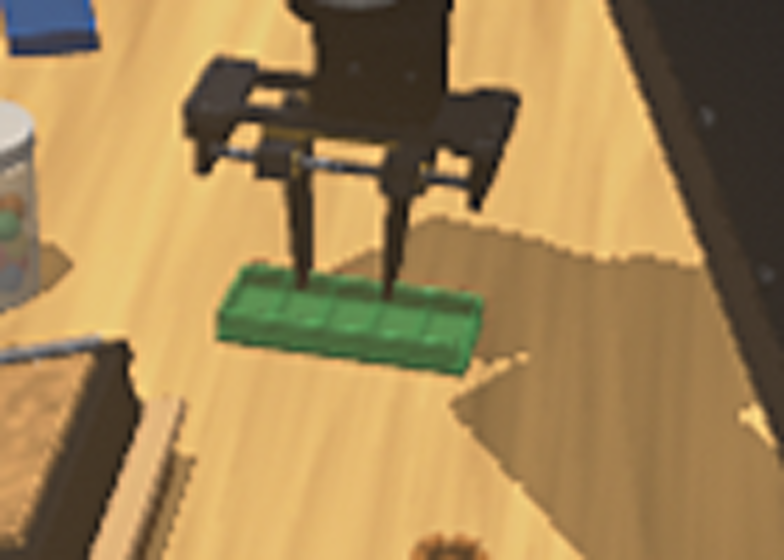

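The side crop shows the two fingertips, at (305,285) and (388,295), straddling the tray's middle well. I'll centre and descend gently.

In the tool's units: 15 mm is 0.05, -3.9 mm is -0.013, 0.003 rad is 0.0019.

```bash
echo '[{"sx": -0.013, "sy": -0.0077, "sz": 0.01, "yaw": 0.0019, "jaw": 0.485}, {"sx": -0.013, "sy": -0.0077, "sz": 0.0267, "yaw": 0.0019, "jaw": 0.485}, {"sx": -0.013, "sy": -0.0077, "sz": 0.04, "yaw": 0.0019, "jaw": 0.485}, {"sx": -0.013, "sy": -0.0077, "sz": 0.05, "yaw": 0.0019, "jaw": 0.485}, {"sx": -0.013, "sy": -0.0077, "sz": 0.05, "yaw": 0.0019, "jaw": 0.485}]' | python3 -m handwheel | grep -E 'pos|rot|force'; echo '[{"sz": 0.0133, "jaw": 0.485}, {"sz": 0.0267, "jaw": 0.485}, {"sz": 0.0367, "jaw": 0.485}, {"sz": 0.0433, "jaw": 0.485}, {"sz": 0.0433, "jaw": 0.485}]' | python3 -m handwheel | grep -E 'pos|rot|force'; python3 -c "
from h import *
to(455,-279.5,9,1.45)"
```

```text
eef_pos: [454.7, -281.1, 23.5]
tcp_rot: [-3.141, -0.0, 1.449]
ft_force: [-0.4, -0.8, -0.2]
grip_force: 0.0
eef_pos: [454.7, -281.0, 10.3]
tcp_rot: [-3.141, -0.0, 1.449]
ft_force: [-0.3, -0.9, -0.2]
grip_force: 0.0
t 14.3 pos [ 454.7 -281.    10.3] yaw 1.449 F [-0.3 -0.9 -0.2] open 0.484 | d [1.5 0.1 1.3] turn -0.001
```

In the tool's units: 1.4 mm is 0.0047, 1 mm is 0.0033.

```bash
echo '[{"sx": 0.0047, "sz": 0.0033, "jaw": 0.485}, {"sx": 0.0047, "sz": 0.0033, "jaw": 0.1}, {"sx": 0.0047, "sz": 0.0033, "jaw": 0.1}, {"sx": 0.0047, "sz": 0.0033, "jaw": 0.1}, {"sx": 0.0047, "sz": 0.0033, "jaw": 0.1}]' | python3 -m handwheel | grep -E 'pos|open|force'; echo '[{"jaw": 0.1}, {"jaw": 0.1}, {"jaw": 0.1}]' | python3 -m handwheel | grep -E 'pos|rot|force|open'
```

```text
eef_pos: [455.2, -279.7, 9.9]
ft_force: [0.3, -0.2, -0.3]
opening: 0.355
grip_force: 30.0
eef_pos: [455.1, -279.8, 9.9]
tcp_rot: [3.141, 0.0, 1.449]
ft_force: [1.2, 0.2, 0.5]
opening: 0.354
grip_force: 30.0
```

In the tool's units: -100 mm is -0.3333, -70 mm is -0.2333.

```bash
echo '[{"sz": -0.0133, "jaw": 0.1}, {"sz": -0.05, "jaw": 0.1}, {"sz": -0.1333, "jaw": 0.1}, {"sz": -0.2333, "jaw": 0.1}, {"sz": -0.3333, "jaw": 0.1}]' | python3 -m handwheel | grep -E 'pos|force'; echo '[{"sz": -0.0333, "jaw": 0.1}, {"sz": -0.0733, "jaw": 0.1}, {"sz": -0.0933, "jaw": 0.1}, {"sz": -0.0933, "jaw": 0.1}]' | python3 -m handwheel | grep -E 'pos|rot|force|open'; python3 - <<'E'
from meas import *
to(606,-17.3,138,-.023)
s=state(); M=rot(s['tcp_rot'])
p,d=read_camera('side'); P=cloud('side',d); h=masks(p); L=(P-s['eef_pos'])@M
m=(abs(h[...,0]-55)<20)&(h[...,1]>80)&(abs(L[...,0])<70)&(abs(L[...,1])<110)&(abs(L[...,2])<40)&(P[...,2]>60)
Q=L[m]; print(len(Q),'x',np.percentile(Q[:,0],[1,5,95,99]).round(1),'y',np.percentile(Q[:,1],[1,99]).round(1),'z',np.percentile(Q[:,2],[1,5,25,50,75,95,99]).round(1))
r=Q[Q[:,2]<-8]; print('rim',len(r),np.percentile(r[:,0],[1,99]),np.polyfit(r[:,0],r[:,2],1),np.polyfit(r[:,1],r[:,2],1))
p,d=read_camera('top'); np.savez('pics/top6.npz',p=p,d=d); P=cloud('top',d); h=masks(p); L=(P-s['eef_pos'])@M
m=(abs(h[...,0]-55)<20)&(h[...,1]>80)&(abs(L[...,0])<70)&(abs(L[...,1])<110)&(P[...,2]>60)
Q=L[m]; print('top',len(Q)); 
if len(Q): print('x',np.percentile(Q[:,0],[1,5,95,99]).round(1),'y',np.percentile(Q[:,1],[1,99]).round(1),'z',np.percentile(Q[:,2],[1,50,99]))
E
```

```text
eef_pos: [454.5, -279.4, 111.3]
ft_force: [1.2, -0.4, -2.8]
grip_force: 30.0
eef_pos: [455.1, -279.8, 138.7]
tcp_rot: [3.14, 0.001, 1.449]
ft_force: [-0.0, -0.1, -2.7]
opening: 0.357
grip_force: 30.0
t 15.72 pos [ 455.1 -279.8  138.7] yaw 1.449 F [-0.  -0.1 -2.7] open 0.357 | d [279.  117.8   0.6] turn 1.472
629 x [-32.  -29.8  31.5  33.6] y [-71.2  75. ] z [-13.4 -11.3  -7.7  -1.6   4.7   8.1  10.1]
rim 143 [-28.79165496  34.84332637] [ -0.01933663 -10.119645  ] [ 4.38767931e-03 -1.03185000e+01]
top 752
x [-8.9  3.5 30.9 35.6] y [-76.7  70.3] z [-95.96252013  -0.72543714   9.55595995]
```

In the tool's units: 139.5 mm is 0.465, 123 mm is 0.41.

```bash
for i in 1 2; do echo '[{"sx": 0.0667, "sy": 0.0283, "jaw": 0.1}, {"sx": 0.1767, "sy": 0.075, "jaw": 0.1}, {"sx": 0.3, "sy": 0.1267, "jaw": 0.1}, {"sx": 0.41, "sy": 0.1733, "jaw": 0.1}, {"sx": 0.465, "sy": 0.1967, "jaw": 0.1}]' | python3 -m handwheel | grep -E 'pos|open'; done; for i in 1 2 3; do echo '[{"yaw": 0.0637, "jaw": 0.1}, {"yaw": 0.1273, "jaw": 0.1}, {"yaw": 0.191, "jaw": 0.1}, {"yaw": 0.2546, "jaw": 0.1}, {"yaw": 0.3119, "jaw": 0.1}]' | python3 -m handwheel | grep -E 'rot'; done; echo '[{"jaw": 0.1}, {"jaw": 0.1}]' | python3 -m handwheel | grep -E 'pos|rot|open|force'; python3 -c "
from h import *
to(606.1,-17.3,112,-.023)"
```

```text
eef_pos: [531.4, -145.3, 136.5]
opening: 0.357
eef_pos: [607.1, -13.8, 136.3]
opening: 0.358
tcp_rot: [-3.139, 0.001, 0.954]
tcp_rot: [-3.14, 0.002, 0.464]
tcp_rot: [-3.141, 0.002, -0.026]
eef_pos: [605.7, -17.1, 136.7]
tcp_rot: [-3.142, 0.002, -0.018]
ft_force: [0.5, -0.5, -2.9]
opening: 0.355
grip_force: 30.0
t 18.07 pos [605.7 -17.1 136.7] yaw -0.018 F [ 0.5 -0.5 -2.9] open 0.355 | d [ 0.4  0.2 24.7] turn 0.005
```

In the tool's units: 32 mm is 0.1067, 30 mm is 0.1, 0.004 rad is 0.0025.

```bash
echo '[{"sx": 0.0013, "sy": 0.0007, "sz": 0.02, "yaw": 0.0025, "jaw": 0.1}, {"sx": 0.0013, "sy": 0.0007, "sz": 0.0467, "yaw": 0.0025, "jaw": 0.1}, {"sx": 0.0013, "sy": 0.0007, "sz": 0.0767, "yaw": 0.0025, "jaw": 0.1}, {"sx": 0.0013, "sy": 0.0007, "sz": 0.1, "yaw": 0.0025, "jaw": 0.1}, {"sx": 0.0013, "sy": 0.0007, "sz": 0.1067, "yaw": 0.0025, "jaw": 0.1}]' | python3 -m handwheel | grep -E 'pos|rot|force'; echo '[{"sz": 0.0017, "jaw": 0.1}, {"sz": 0.0033, "jaw": 0.1}, {"sz": 0.0067, "jaw": 0.1}, {"sz": 0.0067, "jaw": 0.1}]' | python3 -m handwheel | grep -E 'pos|rot|force'; for i in 1 2; do echo '[{"sz": 0.0017, "jaw": 0.1}, {"sz": 0.0033, "jaw": 0.1}, {"sz": 0.0033, "jaw": 0.1}]' | python3 -m handwheel | grep -E 'pos|force'; done
```

```text
eef_pos: [605.8, -17.3, 103.9]
tcp_rot: [-3.141, 0.003, -0.025]
ft_force: [-0.4, 0.2, -3.7]
grip_force: 30.0
eef_pos: [606.6, -17.3, 104.0]
tcp_rot: [3.141, -0.0, -0.025]
ft_force: [0.1, 0.5, -3.0]
grip_force: 30.0
eef_pos: [606.5, -17.4, 102.9]
ft_force: [0.7, 0.1, -3.2]
grip_force: 30.0
eef_pos: [606.5, -17.4, 101.8]
ft_force: [0.2, 0.5, -3.3]
grip_force: 30.0
```

In the tool's units: 1 mm is 0.0033, 0.5 mm is 0.0017.

```bash
for i in 1 2 3; do echo '[{"sz": 0.0017, "jaw": 0.1}, {"sx": 0.0003, "sz": 0.0033, "jaw": 0.1}, {"sx": 0.0003, "sz": 0.0033, "jaw": 0.1}]' | python3 -m handwheel | grep -E 'pos|rot|ft_force'; done
```

```text
eef_pos: [606.7, -17.4, 101.1]
tcp_rot: [3.141, -0.0, -0.025]
ft_force: [-0.8, 0.2, 1.5]
eef_pos: [607.0, -17.4, 100.3]
tcp_rot: [3.141, -0.001, -0.025]
ft_force: [-0.2, -0.2, 4.7]
eef_pos: [607.4, -17.4, 99.5]
tcp_rot: [3.141, -0.002, -0.025]
ft_force: [0.5, 0.5, 5.1]
```

The force has levelled off at about 5 N, so the tray is pivoting in the pads. I'll keep lowering it along the arc.

In the tool's units: 2 mm is 0.0067, 1.5 mm is 0.005.

```bash
for i in 1 2; do echo '[{"sx": 0.0003, "sz": 0.0017, "jaw": 0.1}, {"sx": 0.0007, "sz": 0.0033, "jaw": 0.1}, {"sx": 0.0013, "sz": 0.005, "jaw": 0.1}, {"sx": 0.0017, "sz": 0.0067, "jaw": 0.1}, {"sx": 0.0017, "sz": 0.0067, "jaw": 0.1}]' | python3 -m handwheel | grep -E 'pos|rot|_force'; done
python3 - <<'E'
from meas import *
s=state(); M=rot(s['tcp_rot'])
p,d=read_camera('side'); np.savez('pics/side7.npz',p=p,d=d); P=cloud('side',d); h=masks(p); L=P-s['eef_pos']
m=(abs(h[...,0]-55)<20)&(h[...,1]>80)&(abs(L[...,0])<60)&(abs(L[...,1])<100)&(abs(L[...,2])<40)
Q=L[m]; e=Q[Q[:,1]>68]; print(len(Q),len(e),np.polyfit(Q[:,0],Q[:,2],1),'end face',np.polyfit(e[:,0],e[:,2],1))
cv2.imwrite('pics/side7.png',cv2.resize(p[130:240,240:370,::-1],(709,600),interpolation=cv2.INTER_CUBIC))
E
```

```text
eef_pos: [608.3, -17.4, 97.6]
tcp_rot: [3.141, -0.003, -0.025]
ft_force: [1.5, 0.2, 5.1]
grip_force: 30.0
eef_pos: [608.9, -17.4, 95.6]
tcp_rot: [3.141, -0.003, -0.025]
ft_force: [1.2, 1.4, 6.4]
grip_force: 30.0
589 155 [-0.12356118  4.57704525] end face [-0.16268215  3.10716743]
```

View pics/side7.png

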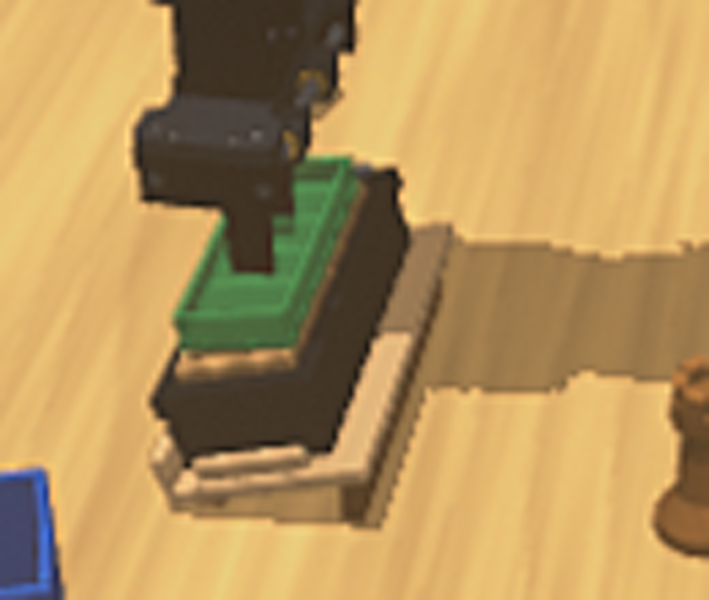

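The tray, at crop (265,270), is tilting over the cork and has about half its angle. I'll continue until the force rises, which means it's seated flat.

In the tool's units: 1 mm is 0.0033, 0.5 mm is 0.0017.

```bash
for i in 1 2 3 4; do echo '[{"sx": 0.0005, "sz": 0.0017, "jaw": 0.1}, {"sx": 0.001, "sz": 0.0033, "jaw": 0.1}, {"sx": 0.001, "sz": 0.0033, "jaw": 0.1}]' | python3 -m handwheel | grep -E 'pos|ft_force'; done
```

```text
eef_pos: [609.2, -17.5, 94.6]
ft_force: [2.2, 1.1, 6.0]
eef_pos: [609.5, -17.5, 93.6]
ft_force: [1.8, 0.7, 5.3]
eef_pos: [609.7, -17.5, 92.6]
ft_force: [1.1, 1.5, 5.6]
eef_pos: [610.0, -17.4, 91.6]
ft_force: [1.4, 0.2, 5.3]
```

In the tool's units: 0.7 mm is 0.0023, 0.5 mm is 0.0017.

```bash
for i in 1 2 3 4; do echo '[{"sx": 0.0003, "sz": 0.0017, "jaw": 0.1}, {"sx": 0.0003, "sz": 0.0023, "jaw": 0.1}]' | python3 -m handwheel | grep -E 'pos|ft_force'; done
python3 - <<'E'
from meas import *
s=state()
p,d=read_camera('side'); np.savez('pics/side8.npz',p=p,d=d); P=cloud('side',d); h=masks(p); L=P-s['eef_pos']
m=(abs(h[...,0]-55)<20)&(h[...,1]>80)&(abs(L[...,0])<60)&(abs(L[...,1])<100)&(abs(L[...,2])<40)
Q=L[m]; e=Q[Q[:,1]>68]; print(len(Q),len(e),np.polyfit(Q[:,0],Q[:,2],1),'end face',np.polyfit(e[:,0],e[:,2],1))
E
```

```text
eef_pos: [610.1, -17.4, 91.3]
ft_force: [-0.3, 1.0, 12.3]
eef_pos: [610.1, -17.5, 91.3]
ft_force: [-3.6, 0.5, 18.9]
eef_pos: [610.2, -17.5, 91.2]
ft_force: [-5.9, 1.2, 24.9]
eef_pos: [610.2, -17.5, 91.1]
ft_force: [-9.3, 0.5, 31.6]
577 155 [-0.22781208  5.17619272] end face [-0.24756502  3.78596685]
```

The force rises sharply at z 91.3, so the tray is seated flat. I'll ease off the load, then open slightly and withdraw.

In the tool's units: -2.6 mm is -0.0087, -2 mm is -0.0067.

```bash
echo '[{"sz": -0.0033, "jaw": 0.1}, {"sz": -0.0067, "jaw": 0.1}, {"sx": -0.0003, "sz": -0.0087, "jaw": 0.1}, {"sx": -0.0003, "sz": -0.0087, "jaw": 0.1}]' | python3 -m handwheel | grep -E 'pos|ft_force'; echo '[{"jaw": 0.42}, {"jaw": 0.45}, {"jaw": 0.45}, {"jaw": 0.45}]' | python3 -m handwheel | grep -E 'pos|_force|open'; echo '[{"sz": -0.01, "jaw": 0.45}, {"sz": -0.0333, "jaw": 0.45}, {"sz": -0.0833, "jaw": 0.45}, {"sz": -0.1833, "jaw": 0.45}, {"sz": -0.3, "jaw": 0.45}]' | python3 -m handwheel | grep -E 'pos|_force|open'; python3 -c "
from h import *
to(420,-300,200,-.02)"
```

```text
eef_pos: [610.1, -17.5, 91.3]
ft_force: [0.5, 0.4, 9.6]
eef_pos: [609.2, -17.4, 90.3]
ft_force: [0.1, -0.2, 0.7]
opening: 0.453
grip_force: 0.2
eef_pos: [608.5, -17.3, 180.7]
ft_force: [0.4, -0.9, -0.3]
opening: 0.447
grip_force: 0.0
t 23.75 pos [608.5 -17.3 180.7] yaw -0.025 F [ 0.4 -0.9 -0.3] open 0.447 | d [-181.3  287.3  -18.8] turn -0.005
```

```bash
for i in 1 2; do echo '[{"sx": -0.3, "sy": 0.4767, "sz": -0.03, "jaw": 0.45}, {"sx": -0.3, "sy": 0.4767, "sz": -0.03, "jaw": 0.45}, {"sx": -0.3, "sy": 0.4767, "sz": -0.03, "jaw": 0.45}, {"sx": -0.3, "sy": 0.4767, "sz": -0.03, "jaw": 0.45}, {"sx": -0.3, "sy": 0.4767, "sz": -0.03, "jaw": 0.45}]' | python3 -m handwheel | grep -E 'pos'; done; python3 - <<'E'
from meas import *
y=np.array([-.023,-1,0]); y/=np.linalg.norm(y); az=-.023
n=np.array([np.sin(.28)*np.cos(az),np.sin(.28)*np.sin(az),np.cos(.28)]); x=np.cross(y,n); B=np.stack([x,y,n],1)
for cn,c in(('top',[601,-18,74.4]),('side',[603.8,-16,75.])):
    p,d=read_camera(cn); np.savez(f'pics/{cn}9.npz',p=p,d=d); P=cloud(cn,d); h=masks(p)
    if cn=='top': a=cv2.resize(p[100:260,280:480,::-1],(400,320),interpolation=cv2.INTER_CUBIC)
    else: b=cv2.resize(p[130:240,240:370,::-1],(378,320),interpolation=cv2.INTER_CUBIC)
    L=(P-np.array(c))@B; ok=(d>0)&(abs(L[...,0])<60)&(abs(L[...,1])<110)
    g=ok&(abs(h[...,0]-55)<20)&(h[...,1]>80)&(L[...,2]>6)
    for lab,m in(('tray',g),('rim',g&(L[...,2]>26)&(L[...,2]<35)),('cork',ok&(abs(h[...,0]-16)<6)&(h[...,1]>80)&(h[...,2]>75)&(abs(L[...,2]-8)<5)&(abs(L[...,0])<48)&(abs(L[...,1])<95)),('lid',ok&(h[...,2]<75)&(abs(L[...,2])<4))):
        Q=L[m]
        if len(Q)<8: continue
        k=np.linalg.lstsq(np.c_[Q[:,:2],np.ones(len(Q))],Q[:,2],rcond=None)[0]
        print(cn,lab,len(Q),rect(Q),'plane',k.round(3),'x',np.percentile(Q[:,0],[1,99]).round(1),'y',np.percentile(Q[:,1],[.5,99.5]).round(1),'z',np.percentile(Q[:,2],[5,50,95]).round(1))
cv2.imwrite('pics/end.png',np.hstack([a,b]))
E
```

```text
eef_pos: [512.9, -162.2, 190.7]
eef_pos: [419.5, -303.2, 199.5]
top tray 1499 (array([ 4.2, -1.9]), array([148.2,  61.7]), np.float64(-1.5707)) plane [ 4.6000e-02 -2.0000e-03  1.9033e+01] x [-25.1  33.2] y [-74.2  71.5] z [11.1 15.5 30.3]
top rim 421 (array([ 4.2, -1.9]), array([148.2,  61.7]), np.float64(-1.5707)) plane [ 8.0000e-03 -5.0000e-03  2.8762e+01] x [-25.9  33.4] y [-76.   72.1] z [26.5 28.8 31.9]
top cork 96 (array([ 1.3, -4.1]), array([174.2,  75.6]), np.float64(1.5073)) plane [1.100e-02 5.000e-03 7.586e+00] x [-41.4  33. ] y [-90.9  82.8] z [ 4.5  7.7 10.1]
top lid 683 (array([1.8, 5. ]), array([197.8,  87.8]), np.float64(-1.5585)) plane [-0.005 -0.     0.267] x [-41.   44.4] y [-92.6 103.9] z [-2.7  0.2  2.8]
side tray 757 (array([ 2.3, -1.4]), array([155.7,  62.3]), np.float64(1.5653)) plane [-2.5000e-02  9.0000e-03  2.2312e+01] x [-27.6  31.2] y [-77.8  74.3] z [11.3 22.8 30.2]
side rim 241 (array([ 1.5, -2. ]), array([152.3,  59.1]), np.float64(-1.5684)) plane [-0.0000e+00 -5.0000e-03  2.8591e+01] x [-27.6  30.7] y [-77.9  73.4] z [26.4 28.6 31.7]
side cork 88 (array([-5.5, -1. ]), array([165.1,  76.7]), np.float64(1.5617)) plane [-0.007 -0.016  5.139] x [-41.4  31.9] y [-83.6  81.1] z [3.2 5.3 9.6]
side lid 229 (array([0.1, 5.3]), array([201.4,  84.8]), np.float64(1.5626)) plane [ 0.007 -0.002 -0.302] x [-41.6  42.1] y [-94.7 104.2] z [-3.1 -0.   2.5]
```

View pics/end.png

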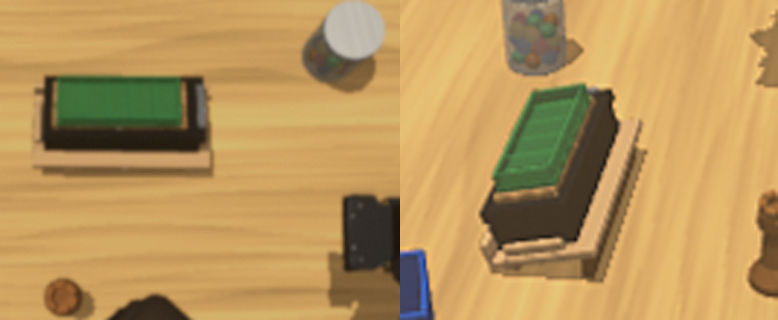

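The tray lies flat and level with the lid (top view crop 118,102), within about 2–3 mm of the cork's middle. The rook, jar and tower are untouched, so I'm handing in.

```bash
echo '[{"jaw": 0.45}, {"jaw": 0.45}]' | python3 -m handwheel | grep -E 't:|force'; python3 -c "
from h import *
print(job_done())"
```

```text
t: 24.85
tcp_rot: [-3.142, -0.0, -0.024]
ft_force: [0.4, -0.1, -0.5]
grip_force: 0.0
the job is handed in; nothing more can be done
None
```

The job is handed in at 24.9 s: the lid is shut, the cork lies flat and centred to about 1 mm, and the tray lies flat and lengthwise on it, about 2–3 mm upslope of the cork's middle. The cork's low edge dropped about 18 mm onto the lid on release.

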